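Start the bobbin winder

TASK

Start the bobbin winder: push its black-tipped lever all the way over towards the wound bobbin, then gently press the square key on the bench switches well down and let it spring back. Leave the two switches with round keys untouched, do not lift or shove the switch you press, and leave the lever over and the thread cone, glue bottle, hammer and spare bobbin where they are.

Things in the scene. Friction and masses are not known exactly. Their poses are not given: they have to be found in the camera images.
- winder: bobbin winder bolted down: grey base plate 180 (x) x 150 (y) x 20 mm, origin at the centre of its underside, z up. In its frame a lying wound bobbin (48 mm diameter, top 82 mm high, y -36 to 12 mm) is at x = 35 mm, a white motor housing (85 x 50 mm, 92 mm high) at x = 35, y = 46 mm, a thin post 64 mm high at x = 70, y = -60 mm. The lever on its -x half is pushed along +x to the bobbin
- lever_tip (a point): top end of the lever: middle of the top face of its black paddle (10 mm thick along the push, 30 mm wide across it, 26 mm tall, measured down the lever from this point; below is a steel arm 6 x 12 mm). 90 mm from the hinge; 115 mm above the bench at either end of the swing, 126 mm when upright
- lever_hinge (a point): the lever's pivot on the winder, 36 mm above the bench, at x = -35, y = -12 mm in the winder's frame; its axis is the winder's y
- lever (a joint): angle of the lever (rad): 0 = leaning 0.5 rad back, away from the bobbin (winder's -x); 0.5 = upright; 1.0 = fully over, leaning 0.5 rad towards the bobbin (stop). It starts between 0 and 0.2. It takes about 1.5 N at the tip and stays where it is left; over 0.8 counts as fully over
- square_switch: switch: loose off-white box 70 x 70 mm, 45 mm high, 0.9 kg, origin at the centre of its underside, z up; the one with the black square key, in the middle of its top
- square_key_top (a point): centre of the top of the square key (30 x 30 mm flat), 63 mm above the bench when up; the key stands 18 mm proud of its box
- square_key (a joint): how far the square key is pressed down (m), 0 to 0.008; springs back by itself; about 1 N to start, 3.5 N at 4 mm, 5.7 N at the 8 mm bottom; it switches at 4 mm. More than 20 N on this switch is not gentle
- broad_switch: switch: loose off-white box 70 x 70 mm, 45 mm high, 0.9 kg, origin at the centre of its underside, z up; carries a broad round mushroom key 44 mm across, top 63 mm above the bench; leave alone
- slim_switch: switch: loose off-white box 70 x 70 mm, 45 mm high, 0.9 kg, origin at the centre of its underside, z up; carries a slim round key 18 mm across, top 63 mm above the bench; leave alone
- thread_cone: loose cone of dark thread standing upright, 60 mm across the foot, 130 mm high, origin under its centre; leave alone
- glue_bottle: loose blue glue bottle with a pointed spout, 64 mm across, 135 mm high, origin under its centre; leave alone
- spare_bobbin: loose bare aluminium bobbin standing on its flange, 48 mm across, 36 mm high, origin under its centre; leave alone
- hammer: loose hammer lying on the bench, its handle pointing along its own -x and 260 mm long overall; leave alone

How it is judged (in metres and radians):
On the way, in this order (a step that is already met when the one before it is completed fails the run):
1. the lever is pushed fully over towards the bobbin (more than 0.8 rad) (value of joint lever above 0.8 rad), for 0.1 s.
2. the square key is pressed down by the fingers more than 4 mm (value of joint square_key above 0.004 m and contact force between square_switch and the fingers above 0.5 N), for 0.05 s.
At the end, for the whole second after the job is handed in: the lever is over by more than 0.8 rad, the square key has sprung back (less than 1.5 mm down), and the three switches and all loose things stand within 20 mm of where they began, the square switch upright and at rest (value of joint lever above 0.8 rad and value of joint square_key below 0.0015 m and linear speed of square_switch below 0.02 m/s and angle between square_switch's own z axis and vertical below 0.08 rad and distance of each of square_switch, broad_switch, slim_switch, thread_cone, glue_bottle, spare_bobbin, hammer from where it was at the start of the episode below 0.02 m); the robot touches nothing.
It fails at once if the square key is pressed (over 2 mm) before the lever is over (value of joint square_key above 0.002 m and value of joint lever below 0.7 rad).
It fails at once if the switch is pressed with more than 20 N (contact force between square_switch and the fingers above 20 N or contact force between square_switch and the arm above 20 N).
It fails at once if the square switch is lifted (6 mm) or shoved (20 mm) (height (world z) of square_switch above 0.006 m or distance of square_switch from where it was at the start of the episode above 0.02 m).
It fails at once if a switch with a round key is touched (over 0.5 N) or moved 20 mm ((contact force between broad_switch and the fingers above 0.5 N or contact force between broad_switch and the arm above 0.5 N) or (contact force between slim_switch and the fingers above 0.5 N or contact force between slim_switch and the arm above 0.5 N) or distance of any of broad_switch, slim_switch from where it was at the start of the episode above 0.02 m).
It fails at once if the thread cone, glue bottle, spare bobbin or hammer is moved 20 mm (distance of any of thread_cone, glue_bottle, spare_bobbin, hammer from where it was at the start of the episode above 0.02 m).
It also fails if it takes over 45 s, if anything falls off the work surface, if the arm or the gripper's body presses on something with over 40 N, if the wrist force passes 120 N, or if a joint passes its speed limit or range.

ROBOT

A 6-joint arm with a two-finger parallel gripper is mounted at the origin on the work surface. World frame = base frame: x ahead of the robot, y to its left, z up, the work surface at z = 0. Lengths are in mm, angles in rad, forces in N, time in s.
With the tool pointing down it reaches from about 400 to 925 mm from the base axis. Payload 12.5 kg.
Tool frame: the origin (TCP) lies at the very end of the fingers, on their centre line; the grasp point (between the pads) lies behind it (env.grip_depth is the z of the grasp point in the tool frame, in mm); z points along the fingers, y is the line along which they close (so a half turn about z gives the same grasp; the last joint's range is limited). The gripper opens to 95 mm and grips with 3 to 60 N. Pads are 20 mm wide; open, the fingers measure 119 mm over their backs; the gripper's body (75 mm by 180 mm) begins 59 mm behind the grasp point.
Start: joints at [1.014, 0.491, 1.559, -0, 1.092, -0.106], TCP at [272.29, 562.588, 214.661] pointing down, gripper open.
Joint ranges: [-3.1, 3.1], [-0.84, 2.19], [0.05, 2.79], [-1.13, 4.28], [0.06, 2.93], [-2.69, 2.69]. Speed limits (rad/s): [2.22, 2.22, 2.79, 3.14, 3.14, 3.14].

INTERFACE

Orientations are given as [roll, pitch, yaw] about the fixed x, y, z axes, in that order (R = Rz(yaw) Ry(pitch) Rx(roll)).
In Python, from cell import env, optics gives the robot as it stands.
- The arm moves only by the tool step_arm, never from a script. Its argument "moves" is a list of rows, each an object of numbers: "tx", "ty", "tz": the shift along the tool's x, y, z in mm; "roll": the turn about the tool's z in rad. In form: [{"tx": .., "ty": .., "tz": .., "roll": ..}, ...]. A call has 1 to 12 rows; each row is the pose to reach, as a shift and turn from the pose commanded when the call began, along the tool's axes at that moment; what a row does not reach only later rows make up. A row lasts 1/12 s, in which the tool goes at most 41.7 mm and 7.16 degrees, less where a joint would pass 70% of its speed; a pose out of reach is approached as far as the arm can. A call with a gripper value outside its range is refused whole. "grip" is the finger opening in mm, from 0 to 95.1, set as the call begins (left out, the last holds). The fingers move at their own pace and stop on an object; the grip force is fixed at half the most. Time passes only in rows, so rows that repeat a pose let the fingers close. It gives the time, the measured TCP pose, the force, the opening and the grip force at its end, in the units of the state.
- env.state(): the state, without advancing time (a new reading comes with each control period).
- optics.read_camera(name): name is "side" or "top"; returns a dict with "pixels" (480x640x3 uint8, blue, green, red), "mtx" (3x3 intrinsics, pixels), "dist" ([k1, k2, p1, p2, k3] as OpenCV has them; the pictures are not rectified), "view" (4x4, takes a point from world to camera coordinates). Camera axes: x right, y down, z forward; pixel columns grow to the right and rows downward; lengths in mm; the calibration is good to about 2 mm. A picture is of the moment at which its call begins. There is no depth.
- env.job_done(): hands the job in; it is judged then, once.
The state is a dict: "t": time; "joints": joint angles; "qvel": joint speeds; "tau": joint torques, N m; "eef_pos": TCP position; "tcp_rot": TCP orientation; "ft_force": force on the tool from outside, world axes, zero at the start; "moment": the same for the moment, N m; "opening": opening from 0.0 (shut) to 1.0 (fully open); "grip_force": force on a finger pad.
Only numpy, scipy, OpenCV 4.12 (cv2) and the standard library are available. Lean on these libraries where they do the work, as an engineer would, in place of code of your own. Each camera call takes 0.05 s, during which the arm holds its last target. There are 200 camera calls.

## Working session

There is one attempt and no reset: what is moved stays moved. The work goes in short steps, Python scripts to look and compute and a tool call to move; the robot and the scene stay as the last step left them, time stands still between calls to the robot, and variables do not carry over. Pictures are saved under pics/ and viewed, at most 10 in all, crops included, and the job is handed in when it is done.

Besides the shell and the picture viewer there is one more tool, called after "Request:" in YAML: its name, and indented under it one key for each argument. step_arm: Moves the arm, as the interface text tells. Its arguments: {"type":"object","properties":{"moves":{"type":"array"},"grip":{"type":"number"}},"required":["moves"]}

```bash
mkdir -p pics; ls; python3 - <<'E'
from cell import env, optics
import cv2, pickle
d={}
for n in("top","side"):
    d[n]=optics.read_camera(n); cv2.imwrite(f"pics/{n}0.png",d[n]["pixels"])
pickle.dump(d,open("cams.pkl","wb"))
s=env.state(); print({k:s[k] for k in("t","eef_pos","tcp_rot","ft_force","opening")}, env.grip_depth)
E
```

```text
pics
{'t': 0.1, 'eef_pos': array([272.18155929, 562.37467509, 214.13274161]), 'tcp_rot': array([-3.14059177e+00, -9.79976237e-05,  2.69076062e+00]), 'ft_force': array([-0.1982156 , -0.54335324,  0.072917  ]), 'opening': 0.9986338984645758} -18.8
```

View pics/top0.png

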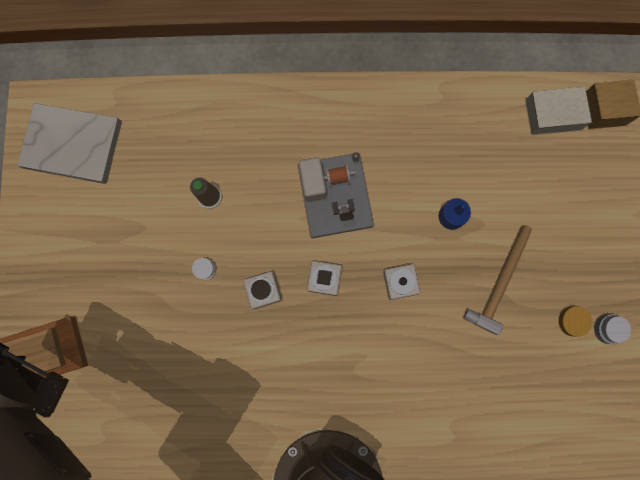

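View pics/side0.png

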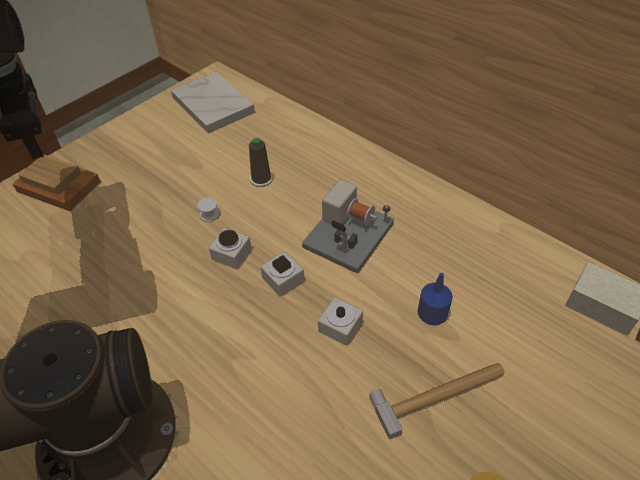

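The top view shows the winder near (337,195), with its +x towards the image top and the lever near (345,212). The square key is at (325,278), the broad switch at (262,290) and the slim one at (402,282). I'll zoom in on the winder in both views.

```bash
python3 - <<'E'
import cv2, pickle, numpy as np
d=pickle.load(open("cams.pkl","rb"))
a=cv2.resize(d["top"]["pixels"][145:305,290:390],None,fx=3.75,fy=3.75,interpolation=cv2.INTER_CUBIC)
b=cv2.resize(d["side"]["pixels"][170:300,255:400],None,fx=2.9,fy=2.9,interpolation=cv2.INTER_CUBIC)
o=np.zeros((600,800,3),np.uint8); o[:,:375]=a; o[:b.shape[0],378:378+b.shape[1]]=b[:, :422]
cv2.imwrite("pics/crop1.png",np.clip(o*1.5,0,255).astype(np.uint8))
E
```

```text
(no output)
```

View pics/crop1.png

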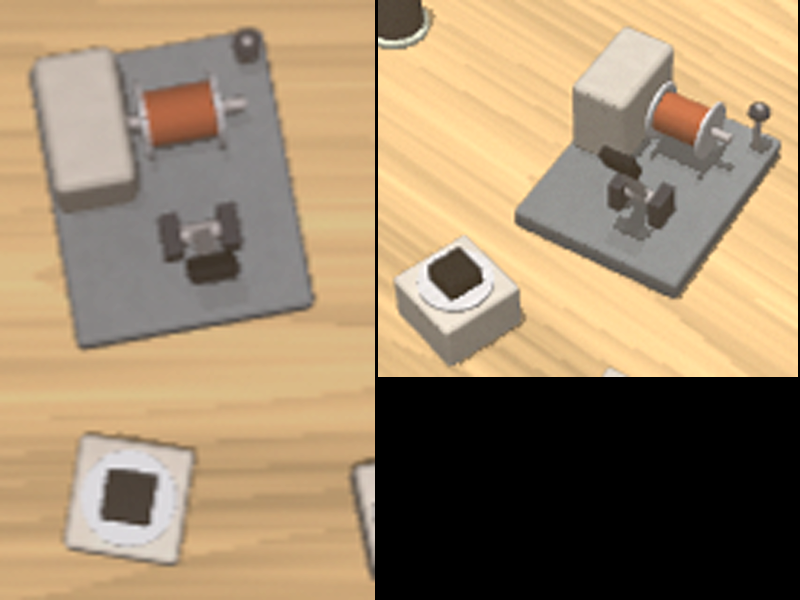

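The crop shows the plate corners at about (373,226) and (311,237), the paddle at (346,216) and the key at (325,277). Next I'll turn these into world positions.

```bash
cat > h.py <<'E'
import cv2, pickle, numpy as np
def ray(c,px):
    u=cv2.undistortPoints(np.array([[px]],float),c["mtx"],np.array(c["dist"],float))[0,0]
    V=np.array(c["view"]); R,t=V[:3,:3],V[:3,3]
    return -R.T@t, R.T@np.array([u[0],u[1],1.])
def plane(c,px,z):
    o,d=ray(c,px); return (o+d*(z-o[2])/d[2]).round(1)
def proj(c,P):
    V=np.array(c["view"]); r,_=cv2.Rodrigues(V[:3,:3])
    return cv2.projectPoints(np.array(P,float).reshape(-1,1,3),r,V[:3,3],c["mtx"],np.array(c["dist"],float))[0][:,0].round(1)
def two(c1,p1,c2,p2):
    (o,d),(q,e)=ray(c1,p1),ray(c2,p2); d/=np.linalg.norm(d); e/=np.linalg.norm(e)
    s=np.linalg.lstsq(np.c_[d,-e],q-o,rcond=None)[0]; a,b=o+s[0]*d,q+s[1]*e
    return ((a+b)/2).round(1), np.linalg.norm(a-b).round(1)
E
python3 - <<'E'
from h import *
d=pickle.load(open("cams.pkl","rb")); T,S=d["top"],d["side"]
def blobs(c,box):
    x0,y0,x1,y1=box; g=c["pixels"][y0:y1,x0:x1].max(2)
    m=(g<60).astype(np.uint8); n,l,st,ce=cv2.connectedComponentsWithStats(m)
    return [((ce[i]+[x0,y0]).round(1),st[i,4]) for i in range(1,n) if st[i,4]>15]
print("key top",blobs(T,(312,265,338,292)),"side",blobs(S,(268,253,297,278)))
print("paddle top",blobs(T,(330,195,365,225)),"side",blobs(S,(328,215,365,255)))
k=blobs(T,(312,265,338,292)); k2=blobs(S,(268,253,297,278))
if k: print("key plane",plane(T,k[0][0],63), k2 and plane(S,k2[0][0],63), k2 and two(T,k[0][0],S,k2[0][0]))
c=[plane(T,p,20) for p in((373.5,226.3),(311.3,237.5),(360.7,153))]; print(c)
E
```

```text
key top [(array([323.9, 277.4]), np.int32(163))] side [(array([281.4, 264.2]), np.int32(195))]
paddle top [(array([347.9, 212.2]), np.int32(150)), (array([335.3, 208.4]), np.int32(51))] side [(array([338.2, 225.8]), np.int32(88)), (array([337.4, 237.9]), np.int32(43)), (array([352.1, 242.8]), np.int32(70))]
key plane [466.4   3.4  63. ] [464.6  -2.1  63. ] (array([467.7,   2.9,  55.6]), np.float64(2.0))
[array([ 586. , -111.7,   20. ]), array([561.4,  32.4,  20. ]), array([760.8, -85.1,  20. ])]
```

```bash
cat >> h.py <<'E'
from scipy.spatial.transform import Rotation
def shift(s,tgt):
    R=Rotation.from_euler("xyz",s["tcp_rot"]).as_matrix(); return (R.T@(np.array(tgt)-s["eef_pos"])).round(1)
E
python3 - <<'E'
from h import *
from cell import env
d=pickle.load(open("cams.pkl","rb")); T,S=d["top"],d["side"]
y=.16; R=np.array([[np.cos(y),-np.sin(y)],[np.sin(y),np.cos(y)]]); C=np.array([661.7,-25.3])
def W(p): return np.r_[C+R@p[:2],p[2]]
P=[W(p) for p in((-90,-75,20),(-90,75,20),(90,-75,20),(-35,-12,36),(-78,-12,115),(-69,-12,120))]
print(np.round(P,1)); print(proj(T,P)); print(proj(S,P))
for c,box in((T,(330,195,365,225)),(S,(328,215,345,235))):
    x0,y0,x1,y1=box; m=(c["pixels"][y0:y1,x0:x1].max(2)<60); ys,xs=np.nonzero(m); print(xs.min()+x0,xs.max()+x0,ys.min()+y0,ys.max()+y0)
print("shift",shift(env.state(),[540,-57,215]))
E
```

```text
[[ 584.8 -113.7   20. ]
 [ 560.9   34.4   20. ]
 [ 762.5  -85.    20. ]
 [ 629.1  -42.7   36. ]
 [ 586.6  -49.6  115. ]
 [ 595.5  -48.1  120. ]]
[[374.4 226.8]
 [310.4 237.7]
 [360.6 152.3]
 [343.6 207.1]
 [347.5 220. ]
 [346.8 215.6]]
[[356.7 269.7]
 [300.3 242.8]
 [394.2 218.9]
 [345.  237.8]
 [335.3 226.5]
 [337.5 222.3]]
333 353 200 220
331 344 221 234
shift [-5.109e+02 -4.408e+02 -5.000e-01]
```

Request:
step_arm:
  moves:
    - {"tx":-26,"ty":-22,"tz":0,"roll":-0.05}
    - {"tx":-52,"ty":-45,"tz":0,"roll":-0.1}
    - {"tx":-78,"ty":-67,"tz":0,"roll":-0.15}
    - {"tx":-104,"ty":-90,"tz":0,"roll":-0.2}
    - {"tx":-130,"ty":-112,"tz":0,"roll":-0.25}
    - {"tx":-156,"ty":-135,"tz":0,"roll":-0.3}
    - {"tx":-182,"ty":-157,"tz":0,"roll":-0.35}
    - {"tx":-208,"ty":-180,"tz":0,"roll":-0.4}
    - {"tx":-234,"ty":-202,"tz":0,"roll":-0.45}
    - {"tx":-260,"ty":-225,"tz":0,"roll":-0.5}
    - {"tx":-286,"ty":-247,"tz":0,"roll":-0.55}
    - {"tx":-312,"ty":-270,"tz":0,"roll":-0.61}
  grip: 0

```text
t: 1.1
eef_pos: [435.8, 182.1, 214.6]
tcp_rot: [3.142, -0.0, -2.98]
ft_force: [0.5, 0.2, 0.3]
opening: 0.217
grip_force: 0.0
```

```bash
python3 - <<'E'
from h import *
from cell import env
s=env.state(); print(s["eef_pos"],s["tcp_rot"],s["opening"],s["t"],shift(s,[540,-57,215]))
E
```

```text
[435.78850842 182.05642605 214.59131261] [ 3.14151326e+00 -6.09463448e-05 -2.97993636e+00] 0.2173986455877194 1.1 [ -64.4 -252.7   -0.4]
```

Request:
step_arm:
  moves:
    - {"tx":-9,"ty":-36}
    - {"tx":-18,"ty":-72}
    - {"tx":-27,"ty":-108}
    - {"tx":-36,"ty":-144}
    - {"tx":-45,"ty":-180}
    - {"tx":-54,"ty":-216}
    - {"tx":-64,"ty":-252}
    - {"tx":-64,"ty":-252,"tz":30}
    - {"tx":-64,"ty":-252,"tz":60}
    - {"tx":-64,"ty":-252,"tz":90}
    - {"tx":-64,"ty":-252,"tz":118}
    - {"tx":-64,"ty":-252,"tz":118}

```text
validation failed for argument at $.mo...
```

```bash
python3 - <<'E'
from h import *
from cell import env,optics
s=env.state(); print(s["eef_pos"],s["tcp_rot"],s["opening"],s["t"],shift(s,[575,-52,97]),shift(s,[659,-38,97]))
a=optics.read_camera("top")["pixels"][130:310,270:430];b=optics.read_camera("side")["pixels"][110:290,250:410]
cv2.imwrite("pics/c2.png",np.clip(1.4*cv2.resize(np.hstack([a,b]),None,fx=2.5,fy=2.5),0,255).astype(np.uint8))
E
```

```text
[435.78850842 182.05642605 214.59131261] [ 3.14151326e+00 -6.09463448e-05 -2.97993636e+00] 0.2173986455877194 1.1 [ -99.7 -253.4  117.6] [-184.9 -253.1  117.6]
```

View pics/c2.png

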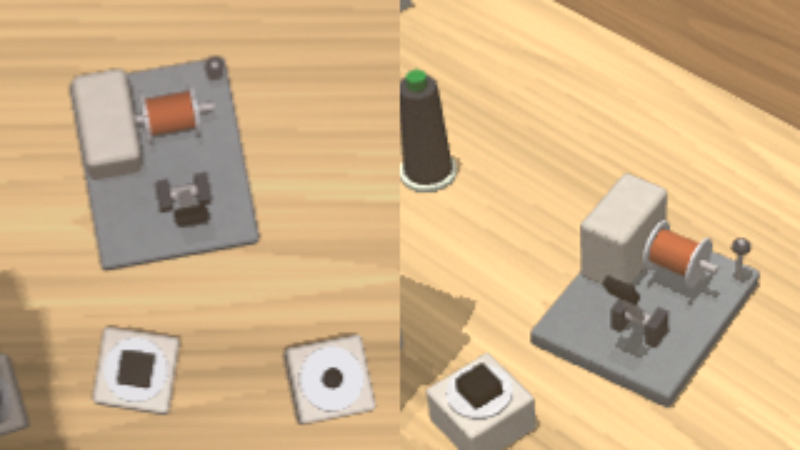

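The move was refused because every row needs all four keys. The picture shows the scene unchanged, with the lever still back and the paddle near (346,215) in the top view. I'll resend it.

Request:
step_arm:
  moves:
    - {"tx":-9,"ty":-36,"tz":0,"roll":0}
    - {"tx":-18,"ty":-72,"tz":0,"roll":0}
    - {"tx":-27,"ty":-108,"tz":0,"roll":0}
    - {"tx":-36,"ty":-144,"tz":0,"roll":0}
    - {"tx":-45,"ty":-180,"tz":0,"roll":0}
    - {"tx":-54,"ty":-216,"tz":0,"roll":0}
    - {"tx":-64,"ty":-252,"tz":0,"roll":0}
    - {"tx":-64,"ty":-252,"tz":30,"roll":0}
    - {"tx":-64,"ty":-252,"tz":60,"roll":0}
    - {"tx":-64,"ty":-252,"tz":90,"roll":0}
    - {"tx":-64,"ty":-252,"tz":118,"roll":0}
    - {"tx":-64,"ty":-252,"tz":118,"roll":0}

```text
t: 2.2
eef_pos: [536.4, -54.0, 92.2]
tcp_rot: [3.139, -0.007, -2.983]
ft_force: [-0.2, -0.3, -0.7]
opening: 0.006
grip_force: 0.0
```

```bash
python3 - <<'E'
from h import *
from cell import env,optics
s=env.state(); print(s["eef_pos"],s["tcp_rot"],s["opening"],s["t"],shift(s,[575,-52,97]),shift(s,[659,-38,97]))
a=optics.read_camera("top")["pixels"][130:310,270:430];b=optics.read_camera("side")["pixels"][110:290,250:410]
cv2.imwrite("pics/c3.png",np.clip(1.4*cv2.resize(np.hstack([a,b]),None,fx=2.5,fy=2.5),0,255).astype(np.uint8))
E
```

```text
[536.37136913 -54.04310421  92.18900479] [ 3.13854785 -0.00707399 -2.98297755] 0.006246356993766492 2.2 [-38.4  -4.1  -5.1] [-123.6   -3.5   -5.7]
```

View pics/c3.png

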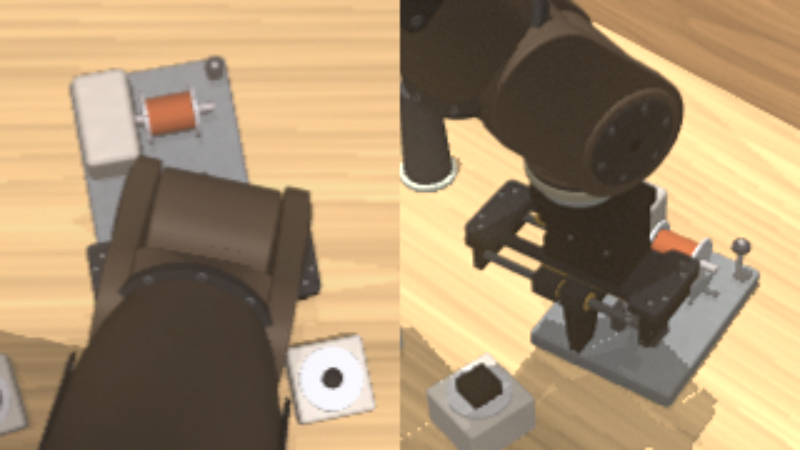

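The gripper stands behind the lever; the fingertips are at about (575,340) in the picture, over the near edge of the plate. Next I'll push along winder +x.

Request:
step_arm:
  moves:
    - {"tx":-12,"ty":0,"tz":0,"roll":0}
    - {"tx":-24,"ty":0,"tz":0,"roll":0}
    - {"tx":-36,"ty":-1,"tz":0,"roll":0}
    - {"tx":-48,"ty":-1,"tz":0,"roll":0}
    - {"tx":-60,"ty":-1,"tz":0,"roll":0}
    - {"tx":-70,"ty":-1,"tz":0,"roll":0}
    - {"tx":-79,"ty":-2,"tz":0,"roll":0}
    - {"tx":-88,"ty":-2,"tz":0,"roll":0}
    - {"tx":-97,"ty":-2,"tz":0,"roll":0}
    - {"tx":-104,"ty":-2,"tz":0,"roll":0}
    - {"tx":-104,"ty":-2,"tz":0,"roll":0}
    - {"tx":-104,"ty":-2,"tz":0,"roll":0}

```text
t: 3.3
eef_pos: [642.0, -40.5, 96.7]
tcp_rot: [-3.141, 0.001, -2.982]
ft_force: [0.4, -0.2, 0.3]
opening: 0.002
grip_force: 0.0
```

Request:
step_arm:
  moves:
    - {"tx":-2,"ty":0,"tz":0,"roll":0}
    - {"tx":-4,"ty":0,"tz":0,"roll":0}

```text
t: 3.47
eef_pos: [645.3, -40.0, 96.6]
tcp_rot: [3.141, -0.001, -2.983]
ft_force: [-1.8, -0.9, 0.2]
opening: 0.006
grip_force: 0.8
```

```bash
python3 - <<'E'
from h import *
from cell import env,optics
s=env.state(); print(s["eef_pos"],s["ft_force"])
b=optics.read_camera("side")["pixels"][140:290,270:410]
cv2.imwrite("pics/c4.png",np.clip(1.6*cv2.resize(b,None,fx=4,fy=4),0,255).astype(np.uint8))
E
```

```text
[645.25650845 -39.97454889  96.63217949] [-1.77039266 -0.93307232  0.19685595]
```

View pics/c4.png

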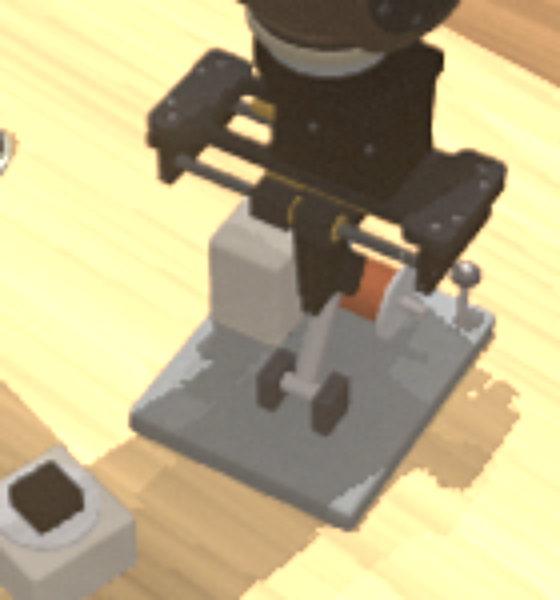

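The lever is now leaning towards the bobbin, with its steel arm visible from (300,385) up to (325,300) under the fingers. A few more millimetres should find the stop.

Request:
step_arm:
  moves:
    - {"tx":-2,"ty":0,"tz":0,"roll":0}
    - {"tx":-3,"ty":0,"tz":0,"roll":0}
    - {"tx":-3,"ty":0,"tz":0,"roll":0}

```text
t: 3.77
eef_pos: [647.1, -39.6, 96.3]
tcp_rot: [3.141, -0.004, -2.982]
ft_force: [-9.2, -1.2, 2.0]
opening: 0.006
grip_force: 4.5
```

The force rose to 9 N, so the lever is at the stop. I'll back off and rise.

Request:
step_arm:
  moves:
    - {"tx":10,"ty":0,"tz":0,"roll":0}
    - {"tx":30,"ty":0,"tz":0,"roll":0}
    - {"tx":50,"ty":0,"tz":-10,"roll":0}
    - {"tx":75,"ty":0,"tz":-35,"roll":0}
    - {"tx":100,"ty":8,"tz":-60,"roll":0}
    - {"tx":125,"ty":16,"tz":-60,"roll":0}
    - {"tx":150,"ty":24,"tz":-60,"roll":0}
    - {"tx":170,"ty":40,"tz":-60,"roll":0}
    - {"tx":170,"ty":70,"tz":-60,"roll":0}
    - {"tx":170,"ty":70,"tz":-60,"roll":0}
    - {"tx":170,"ty":70,"tz":-60,"roll":0}

```text
t: 4.68
eef_pos: [469.9, 3.4, 157.2]
tcp_rot: [-3.141, 0.002, -2.981]
ft_force: [0.2, -0.0, 0.8]
opening: 0.005
grip_force: 0.0
```

```bash
python3 - <<'E'
from h import *
from cell import env,optics
s=env.state(); print(s["eef_pos"],s["tcp_rot"],s["ft_force"],shift(s,[467,3,75]))
a=optics.read_camera("top")["pixels"][130:310,270:430];b=optics.read_camera("side")["pixels"][150:330,230:390]
cv2.imwrite("pics/c5.png",np.clip(1.5*cv2.resize(np.hstack([a,b]),None,fx=2.5,fy=2.5),0,255).astype(np.uint8))
E
```

```text
[469.8695165    3.41447222 157.1650441 ] [-3.14121380e+00  1.57650522e-03 -2.98058969e+00] [ 0.2150188  -0.00715887  0.8317541 ] [ 3.   0.1 82.2]
```

View pics/c5.png

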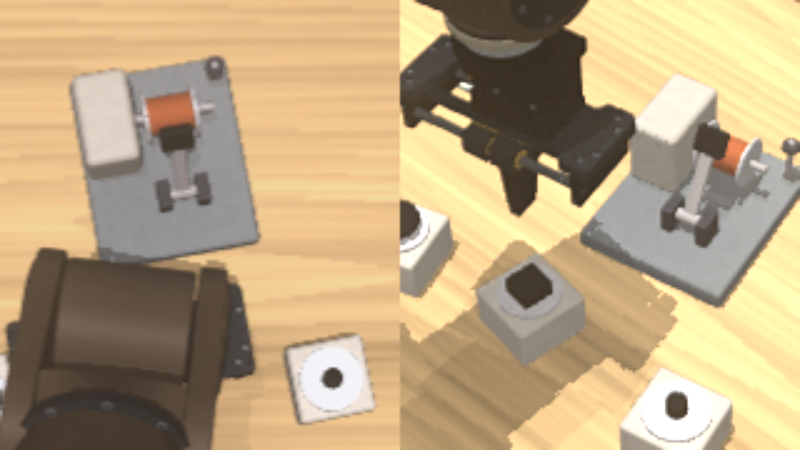

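The lever is fully over with its paddle against the bobbin (top crop (177,135)). The fingers are above the square key, which sits at (528,283) in the side crop. I'll descend in stages.

Request:
step_arm:
  moves:
    - {"tx":3,"ty":0,"tz":20,"roll":0}
    - {"tx":3,"ty":0,"tz":45,"roll":0}
    - {"tx":3,"ty":0,"tz":65,"roll":0}
    - {"tx":3,"ty":0,"tz":78,"roll":0}
    - {"tx":3,"ty":0,"tz":84,"roll":0}
    - {"tx":3,"ty":0,"tz":84,"roll":0}
    - {"tx":3,"ty":0,"tz":84,"roll":0}

```text
t: 5.37
eef_pos: [467.1, 1.9, 72.8]
tcp_rot: [3.142, 0.0, -2.983]
ft_force: [0.6, 0.3, -0.4]
opening: 0.008
grip_force: 0.0
```

```bash
python3 - <<'E'
from h import *
from cell import env,optics
s=env.state(); print(s["eef_pos"],s["ft_force"])
b=optics.read_camera("side")["pixels"][210:310,220:340]
cv2.imwrite("pics/c6.png",np.clip(1.6*cv2.resize(b,None,fx=5,fy=5),0,255).astype(np.uint8))
E
```

```text
[467.05674825   1.85419672  72.75177868] [ 0.6040661   0.30183322 -0.37962111]
```

View pics/c6.png

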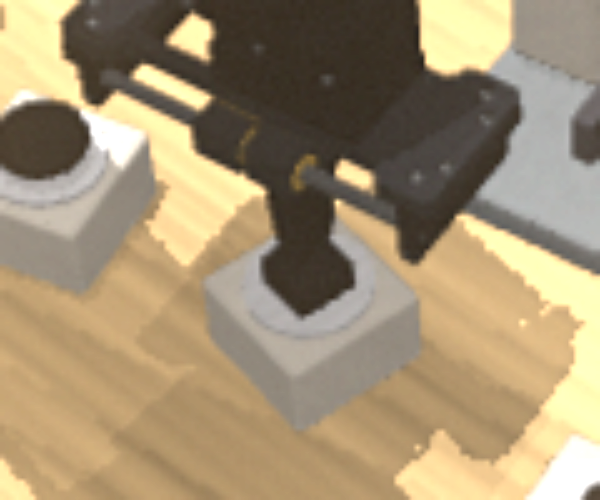

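The fingertip is just above the key at crop (305,265), well centred. Pressing slowly.

Request:
step_arm:
  moves:
    - {"tx":0,"ty":0,"tz":3,"roll":0}
    - {"tx":0,"ty":0,"tz":6,"roll":0}
    - {"tx":0,"ty":0,"tz":8,"roll":0}
    - {"tx":0,"ty":0,"tz":10,"roll":0}
    - {"tx":0,"ty":0,"tz":11,"roll":0}
    - {"tx":0,"ty":0,"tz":12,"roll":0}
    - {"tx":0,"ty":0,"tz":13,"roll":0}
    - {"tx":0,"ty":0,"tz":14,"roll":0}
    - {"tx":0,"ty":0,"tz":14,"roll":0}

```text
t: 6.17
eef_pos: [466.7, 2.3, 58.6]
tcp_rot: [3.142, 0.0, -2.982]
ft_force: [0.1, 1.0, 3.6]
opening: 0.006
grip_force: 1.8
```

Request:
step_arm:
  moves:
    - {"tx":0,"ty":0,"tz":1,"roll":0}
    - {"tx":0,"ty":0,"tz":2,"roll":0}
    - {"tx":0,"ty":0,"tz":2,"roll":0}
    - {"tx":0,"ty":0,"tz":2,"roll":0}

```text
t: 6.5
eef_pos: [466.7, 2.3, 56.7]
tcp_rot: [3.142, 0.0, -2.982]
ft_force: [-0.2, -0.6, 4.8]
opening: 0.004
grip_force: 2.3
```

Request:
step_arm:
  moves:
    - {"tx":0,"ty":0,"tz":-1,"roll":0}
    - {"tx":0,"ty":0,"tz":-3,"roll":0}
    - {"tx":0,"ty":0,"tz":-6,"roll":0}
    - {"tx":0,"ty":0,"tz":-10,"roll":0}
    - {"tx":0,"ty":0,"tz":-25,"roll":0}
    - {"tx":0,"ty":0,"tz":-50,"roll":0}
    - {"tx":0,"ty":0,"tz":-80,"roll":0}
    - {"tx":0,"ty":0,"tz":-110,"roll":0}
    - {"tx":0,"ty":0,"tz":-120,"roll":0}
    - {"tx":0,"ty":0,"tz":-120,"roll":0}
    - {"tx":0,"ty":0,"tz":-120,"roll":0}
    - {"tx":0,"ty":0,"tz":-120,"roll":0}

```text
t: 7.5
eef_pos: [466.0, 2.3, 175.7]
tcp_rot: [3.141, -0.002, -2.982]
ft_force: [0.2, 0.0, -0.2]
opening: 0.001
grip_force: 0.0
```

```bash
python3 - <<'E'
from h import *
from cell import env,optics
s=env.state(); print(s["eef_pos"],s["ft_force"],s["t"])
b=optics.read_camera("side")["pixels"]
cv2.imwrite("pics/c7.png",np.clip(1.4*b,0,255).astype(np.uint8))
E
```

```text
[465.98021521   2.34481201 175.68304226] [ 0.23860236  0.0140163  -0.22361416] 7.5
```

View pics/c7.png

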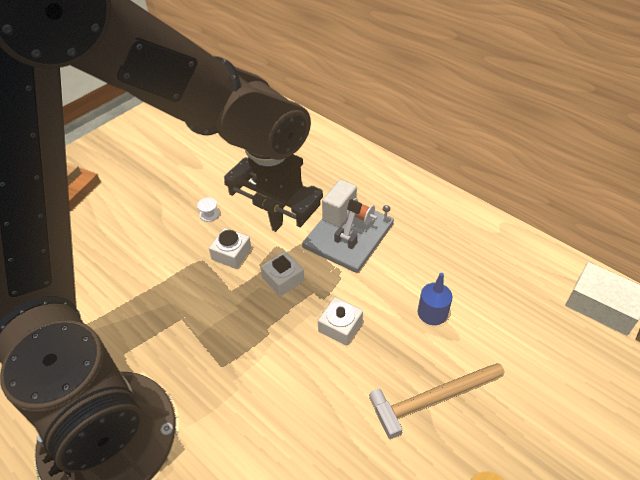

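The lever is over at (355,208), the square key is back up at (282,264), and the arm is clear of everything. The visible loose things are where they began; the thread cone is hidden behind the gripper, and the arm never went near it low down.

```bash
python3 -c "
from cell import env
print(env.job_done())"
```

```text
the job is handed in; nothing more can be done
None
```

I pushed the lever over to its stop, pressed the square key about 6 mm with a peak reading of about 5 N, let it spring back, and handed the job in at about 7.5 s; no verdict was returned.

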